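# Change hooks on the bench board

## Task

Unfold the spare hook on the board, pulling it right down onto its stop, and move the mass hanger from the other hook over onto it. Then fold the emptied hook up until it is fully home on its stop at the board. Feel for each stop and press no arm past it (about 20 N there bends a hook), do not drop the hanger, and leave the other things on the bench where they are.

Things in the scene. Friction and masses are not known exactly. Their poses are not given: they have to be found in the camera images.
- board: Upright plywood board on two feet, fixed, 400 mm wide, 18 mm thick, top edge at 201 mm. Origin at the bottom middle of its front face; x into the board (away from the robot), y along it to the left, z up. Carries the two hooks about 200 mm apart, either way round; hinge axes 147 mm above the bench, 30 mm in front of the face. A folded arm's crossbar stands above the top edge.
- loaded_hook: Fold-away hook, unfolded at the start, carrying the hanger. Origin on the hinge axis; x into the board, y along it to the left, z up. An 8 mm rod arm turns about y between cheeks (24 mm over all), 90 degrees between stiff stops. It ends, 65 mm from the axis, in a crossbar: cylinder 14 mm thick, 16 mm long along y, flat ends to pinch from above; turns in the grip. Over 20 N at a stop bends it.
- spare_hook: Fold-away hook, empty, folded up or nearly so at the start. Origin on the hinge axis; x into the board, y along it to the left, z up. An 8 mm rod arm turns about y between cheeks (24 mm over all), 90 degrees between stiff stops. It ends, 65 mm from the axis, in a crossbar: cylinder 14 mm thick, 16 mm long along y, flat ends to pinch from above; turns in the grip. Over 20 N at a stop bends it.
- loaded_arm (a joint): Turn of the loaded hook's arm, rad: 0 folded on its stop, 1.571 unfolded on its stop; starts unfolded. Each hook's hinge block sits askew by its own 0 to 11 degrees, which is not measured: unfolded on its stop the arm points at the robot and rises by that angle above level; folded on its stop it points up and leans by that angle past vertical toward the board.
- spare_arm (a joint): Turn of the spare hook's arm, rad, likewise: 0 folded on its stop, 1.571 unfolded on its stop; starts between 0 and 0.25. It is askew by its own 0 to 11 degrees, so the stop must be found by feel. The stops give under 2 mm at the crossbar before the hook bends. Both hinges are stiff (about 3 N at the crossbar turns them) and the arms stay where they are left.
- mass_hanger: Steel mass hanger with brass masses, 0.13 to 0.22 kg. Origin in the middle of its eye: a ring of 6 mm wire, 46 mm outside, 34 mm inside, in its y-z plane; z up along the stem. Below, a 40 mm disc, underside 82 mm below the origin. Hung, the ring is round the arm, its middle 13 mm below the arm's axis. Grip its outer sides from above, fingers astride the arm; it must pass over the crossbar.
- stop_clock: Bystander: square stop clock with rounded corners, 68x62x18 mm. Origin at the middle of its underside.
- brass_mass_1: Bystander: brass laboratory weight with a knob, 40x38x34 mm. Origin at the middle of its underside.
- eraser: Bystander: eraser, 21x45x12 mm. Origin at the middle of its underside.
- cell_holder: Bystander: battery cell in its holder, 42x90x36 mm. Origin at the middle of its underside.
- marker_red: Bystander: marker pen, 13x140x13 mm. Origin at the middle of its underside.
Mind the look-alikes: they are no part of the job. What is shaped like the mass_hanger but pink or turquoise is not meant.

How it is judged:
On the way, in this order (a step that is already met when the one before it is completed fails the run):
1. the spare hook is unfolded down onto its stop (value of joint spare_arm above 1.54 rad), for 0.2 s.
2. the mass hanger hangs by its eye on the unfolded spare hook, let go (contact force between mass_hanger and spare_hook above 0.6 N and x of mass_hanger in the frame of spare_hook between -0.064 and -0.008 m and y of mass_hanger in the frame of spare_hook between -0.014 and 0.014 m and angle between mass_hanger's own z axis and vertical below 0.35 rad and contact force between the fingers and mass_hanger below 0.1 N and value of joint spare_arm above 1.54 rad), for 0.2 s.
At the end, for the whole second after the job is handed in: The mass hanger hangs still (under 0.05 m/s), upright within 20 degrees, by its eye on the arm of the spare hook, which stays unfolded on its stop (within 0.03 rad), and the emptied hook is folded up on its stop (within 0.03 rad) (all of step 2 and value of joint loaded_arm below 0.03 rad and linear speed of mass_hanger below 0.05 m/s); the robot touches nothing.
It fails at once if an arm is forced past one of its stops by more than 0.025 rad (about 20 N at the crossbar) (value of joint any of loaded_arm, spare_arm above 1.596 rad or value of joint any of loaded_arm, spare_arm below -0.025 rad).
It fails at once if the mass hanger is dropped (its eye comes lower than 60 mm above the bench, less than when standing upright) (height (world z) of mass_hanger below 0.06 m).
It fails at once if a bystander is shifted by more than 30 mm (distance of any of stop_clock, brass_mass_1, eraser, cell_holder, marker_red from where it was at the start of the episode above 0.03 m).
It also fails if it takes over 72 s, if anything falls off the work surface, if the arm or the gripper's body presses on something with over 40 N, if the wrist force passes 120 N, or if a joint passes its speed limit or range.

## Robot

A 6-joint arm with a two-finger parallel gripper is mounted at the origin on a cart in front of the work surface, level with it; the furniture and walls round the work are solid. World frame = base frame: x ahead of the robot, y to its left, z up, the work surface at z = 0. Lengths are in m, angles in rad, forces in N, time in s.
With the tool pointing down it reaches from about 0.275 to 0.825 m from the base axis. Payload 4.9 kg.
Tool frame: the origin (TCP) lies midway between the tips of the shut fingers; the grasp point (between the pads) lies 19 mm behind it (bot.grip_depth is the distance from the TCP to the grasp point, in m); z points along the fingers, y is the line along which they close (so a half turn about z gives the same grasp; the last joint's range is limited). The gripper opens to 85 mm and grips with 20 to 120 N. Pads are 22 mm wide; open, the fingers measure 114 mm over their backs; the gripper's body (76 mm by 85 mm) begins 54 mm behind the grasp point. The pads swing forward as they close: fully open they stand 13 mm farther back than shut.
Start: joints at [1.089, 0.326, -0.193, 1.052, 0, 1.437], TCP at [0.187, 0.517, 0.192] pointing down, gripper open.
Joint ranges: [-2.65, 2.65], [-0.97, 1.79], [-1.3, 1.35], [-1.93, 2.1], [-1.47, 1.37], [-3.14, 3.14]. Speed limits (rad/s): [2.57, 2.57, 3.14, 3.14, 3.14, 3.14].

## Interface

Orientations are given as a unit quaternion [w, x, y, z].
In Python, from cell import bot gives the robot as it stands. Calls block until the motion is done:
- bot.move_pose(position, orientation): joint-space move of the TCP to a pose.
- bot.move_linear(position, speed=0.15, rotation=None, until_force=None): straight line of the TCP; rotation=None keeps the orientation; speed is the mean speed in m/s. With until_force (N) it stops when the force on the tool has changed by that much, and returns True; else False.
- bot.goto_joints(angles): joint-space move.
- bot.set_gripper(opening, grasp_force=None): opening from 0.0 (shut) to 1.0 (fully open); grasp_force is the grip in N (None keeps the last); returns when the fingers have stopped.
- bot.wait(seconds).
- bot.solve_ik(position, orientation): joint angles nearest the present ones, or None.
- bot.camera(name): name is "scene" or "top" or "wrist"; returns the picture (480x640x3 uint8, red, green, blue); there is no depth.
- bot.calibration(name): a dict with "mtx" (3x3 intrinsics, pixels), "k1" (the pictures are not rectified: a ray, as slopes to the right and down, at radius r is drawn at 1 + k1 r^2 times it, then the intrinsics apply), "extrinsics" (4x4, takes a point from world to camera coordinates); the wrist camera has in their place "hand_eye" (4x4, takes a point from camera to tool coordinates, whose origin is the TCP and whose axes are the flange's). Camera axes: x right, y down, z forward; pixel columns grow to the right and rows downward; lengths in m; the calibration is good to about 2 mm. A picture is of the moment at which its call begins: read the wrist's pose just before it. calibration takes no time and is no camera call.
A pose or a line that the arm cannot do raises bot.PlanningError and nothing moves.
- bot.close_job(): hands the job in; it is judged then, once.
Trained networks look in the newest picture that a camera, given by its name, has taken for a name from the list of things; names that differ only in an ending like _2 or _b are one class to them, and where a whole thing is asked for, a point or a joint stands for the part that bears it (a point fixed in the world has none). Each returns a list of dicts, best first, with "confidence" (0 to 1); they miss things now and then, are a little off and sometimes report something else, mostly with a low value. They report only what shows in the picture. A call takes as long as a camera call. They do not tell look-alikes from the thing itself.
- bot.search_frame(camera, thing): "bbox" ([left, top, width, height] in pixels, round what is visible of it).
Readings, each from a call of its own:
- bot.read_clock(): time.
- bot.read_joint_positions(): joint angles.
- bot.read_joint_vel(): joint speeds.
- bot.read_joint_efforts(): joint torques, N m.
- bot.read_position(): TCP position.
- bot.read_tool_rot(): TCP orientation.
- bot.read_ft_force(): force on the tool from outside, world axes, zero at the start.
- bot.read_moment(): the same for the moment, N m.
- bot.read_gripper_width(): opening from 0.0 (shut) to 1.0 (fully open).
- bot.read_finger_force(): force on a finger pad.
Only numpy, scipy, OpenCV 4.12 (cv2) and the standard library are available. Lean on these libraries where they do the work, as an engineer would, in place of code of your own. Each camera call takes 0.05 s, during which the arm holds its last target. There are 200 camera calls.

## Working session

There is one attempt and no reset: what is moved stays moved. The work goes in short steps, each a Python script; the robot and the scene stay as the last script left them, time stands still between calls to the robot, and variables do not carry over. Pictures are saved under pics/ and viewed, at most 10 in all, crops included, and the job is handed in when it is done.

```bash
mkdir -p pics; ls
python3 - <<'E'
from cell import bot
import cv2,numpy as np
ims=[]
for n in ("scene","top"):
    im=bot.camera(n); cv2.imwrite(f"pics/{n}0.png",im[:,:,::-1])
    c=bot.calibration(n); print(n,np.round(c["mtx"],1).tolist(),c["k1"],np.round(c["extrinsics"],3).tolist())
    for t in ("board","loaded_hook","spare_hook","mass_hanger"):
        print(t,[(np.round(d["bbox"]).tolist(),round(d["confidence"],2)) for d in bot.search_frame(n,t)])
c=bot.calibration("wrist");print({k:np.round(v,3).tolist() for k,v in c.items()})
print(bot.read_tool_rot(),bot.read_clock())
E
```

```text
pics
scene [[471.5, 0.0, 312.5], [0.0, 471.5, 242.5], [0.0, 0.0, 1.0]] -0.03173745140175644 [[0.658, -0.752, 0.017, -0.342], [-0.338, -0.316, -0.886, 0.272], [0.672, 0.578, -0.462, 0.59], [0.0, 0.0, 0.0, 1.0]]
board [([263.0, 150.0, 156.0, 158.0], 0.73)]
loaded_hook [([314.0, 202.0, 56.0, 34.0], 0.92), ([285.0, 307.0, 23.0, 22.0], 0.28)]
spare_hook [([283.0, 155.0, 24.0, 48.0], 0.73)]
mass_hanger [([391.0, 276.0, 24.0, 58.0], 0.96), ([320.0, 216.0, 20.0, 58.0], 0.61), ([338.0, 271.0, 27.0, 57.0], 0.6), ([264.0, 149.0, 154.0, 155.0], 0.34)]
top [[609.0, 0.0, 319.3], [0.0, 609.0, 240.6], [0.0, 0.0, 1.0]] -0.15821255444451454 [[-0.009, -1.0, -0.019, -0.004], [-0.992, 0.012, -0.122, 0.533], [0.122, 0.018, -0.992, 1.228], [0.0, 0.0, 0.0, 1.0]]
board [([171.0, 141.0, 221.0, 95.0], 0.92)]
loaded_hook [([318.0, 189.0, 21.0, 57.0], 0.93)]
spare_hook [([220.0, 176.0, 30.0, 23.0], 0.83)]
mass_hanger [([399.0, 229.0, 21.0, 21.0], 0.81), ([310.0, 227.0, 24.0, 16.0], 0.76), ([360.0, 251.0, 19.0, 20.0], 0.76)]
{'mtx': [[426.989, 0.0, 321.897], [0.0, 426.989, 242.641], [0.0, 0.0, 1.0]], 'k1': -0.009, 'hand_eye': [[0.0, -0.945, -0.328, 0.085], [1.0, -0.0, 0.0, -0.0], [-0.0, -0.328, 0.945, -0.182], [0.0, 0.0, 0.0, 1.0]]}
[-3.73580795e-06  1.73012804e-01  9.84919575e-01 -3.38045043e-05] 0.5
```

View pics/scene0.png

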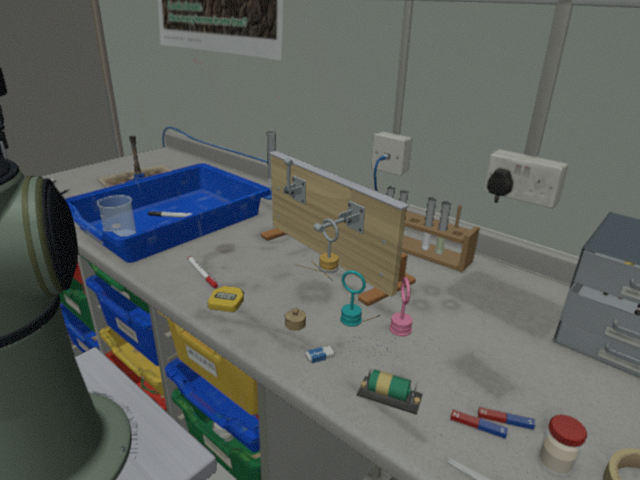

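View pics/top0.png

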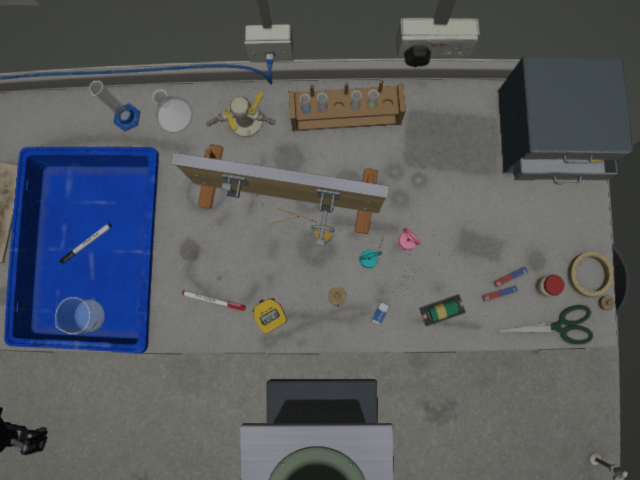

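The brass hanger hangs on the loaded hook, at scene (329,245) and top (322,235). The look-alikes are turquoise, at scene (352,300) and top (370,258), and pink, at scene (402,308) and top (408,240). I choose the brass one. The spare hook is the left one, at scene (293,180) and top (233,186). Next is a close crop to check the choice.

```bash
cat > h.py <<'E'
from cell import bot
import cv2,numpy as np
from scipy.spatial.transform import Rotation as R
def ray(cam,uv,T=None):
    c=bot.calibration(cam); K=c["mtx"]
    d=np.array([(uv[0]-K[0,2])/K[0,0],(uv[1]-K[1,2])/K[1,1]]); s=d.copy()
    for _ in range(8): s=d/(1+c["k1"]*(s@s))
    if T is None: T=np.linalg.inv(c["extrinsics"])   # cam->world
    v=T[:3,:3]@np.r_[s,1]; return T[:3,3],v/np.linalg.norm(v)
def at_z(cam,uv,z,T=None):
    o,v=ray(cam,uv,T); return o+v*(z-o[2])/v[2]
def wristT():
    q=bot.read_tool_rot(); T=np.eye(4); T[:3,:3]=R.from_quat(np.r_[q[1:],q[0]]).as_matrix(); T[:3,3]=bot.read_position()
    return T@bot.calibration("wrist")["hand_eye"]
def tri(rays):
    A=sum(np.eye(3)-np.outer(v,v) for o,v in rays); b=sum((np.eye(3)-np.outer(v,v))@o for o,v in rays)
    return np.linalg.solve(A,b)
E
python3 - <<'E'
from h import *
s=cv2.imread("pics/scene0.png")[140:290,260:420]; t=cv2.imread("pics/top0.png")[145:255,165:395]
a=cv2.resize(s,None,fx=2.5,fy=2.5,interpolation=3)  # 400x375
b=cv2.resize(t,None,fx=3.4,fy=3.4,interpolation=3)[:, :782]
o=np.zeros((375,782,3),np.uint8); o[:,:400]=a
o[:, 400:]=cv2.resize(cv2.imread("pics/top0.png")[165:255,210:302],(382,375),interpolation=3)
o=np.vstack([o[:225],]) if 0 else o
cv2.imwrite("pics/c1.png",np.vstack([a[:, :][:225] if 0 else cv2.copyMakeBorder(a[:225+0],0,0,0,382,0),b[:374]]))
for uv in ((174,166),(384,197),(175,154),(387,186)): print(uv,np.round(at_z("top",uv,.201),3))
E
```

```text
(174, 166) [0.654 0.254 0.201]
(384, 197) [ 0.59  -0.131  0.201]
(175, 154) [0.677 0.253 0.201]
(387, 186) [ 0.61  -0.137  0.201]
```

View pics/c1.png

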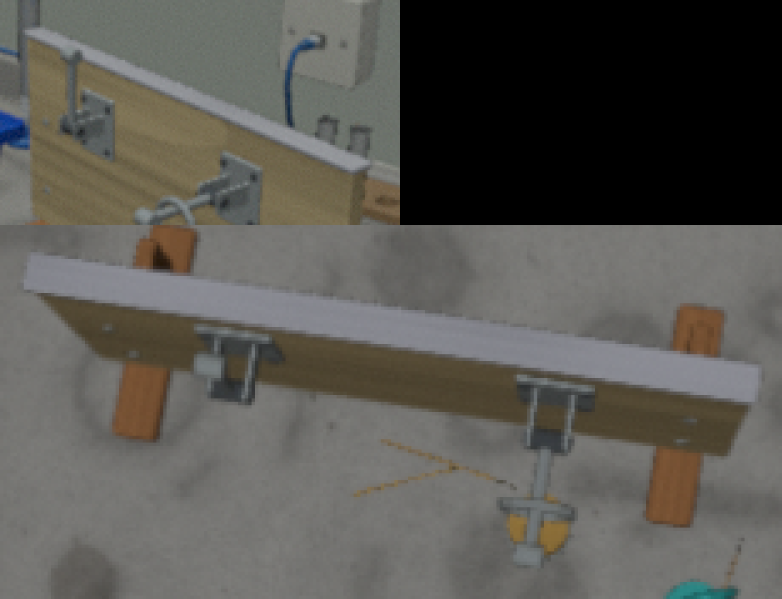

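The crop shows the plain steel ring with its brass disc on the right-hand (loaded) arm, and the left-hand spare arm folded with its crossbar at scene (288,160), top (226.5,185.6). The pink and turquoise ones stand on the bench. Next I triangulate and take a nearer wrist view.

Run:
```python
from h import *
yaw=np.deg2rad(-9.7); ax=np.array([np.cos(yaw),np.sin(yaw),0]); ay=np.array([-np.sin(yaw),np.cos(yaw),0])
for n,t,s in (("sp_bar",(226.5,185.6),(288,160)),("ld_bar",(320.3,241.2),(317.2,226.8))):
    print(n,np.round(tri([ray("top",t),ray("scene",s)]),3))
for n,t in (("sp_hinge",(233.2,192)),("ld_hinge",(326.5,207.4))): print(n,np.round(at_z("top",t,.147),3))
print("ring top",np.round(at_z("top",(323,228.8),.165),3),"turq",np.round(at_z("top",(370,250),.1),3))
# look from in front/above, midway between hooks
mid=np.array([.47,.07,.36]); 
# tool down, tool y along board y : columns x,y,z
for sgn in (1,-1):
    M=np.c_[np.cross(ay*sgn,[0,0,-1]),ay*sgn,[0,0,-1]]; q=R.from_matrix(M).as_quat(); q=np.r_[q[3],q[:3]]
    j=bot.solve_ik(mid,q); print(sgn,np.round(M[:,0],2),None if j is None else np.round(j,2),np.round(q,3))
# current tool x
q=bot.read_tool_rot(); print(R.from_quat(np.r_[q[1:],q[0]]).as_matrix().round(2).tolist())
```

```text
sp_bar [0.612 0.154 0.214]
ld_bar [ 0.517 -0.013  0.146]
sp_hinge [0.614 0.152 0.147]
ld_hinge [ 0.582 -0.026  0.147]
ring top [ 0.538 -0.019  0.165] turq [ 0.505 -0.11   0.1  ]
1 [-0.99  0.17  0.  ] [-0.01  0.13 -0.03  1.42  0.    0.16] [0.    0.085 0.996 0.   ]
-1 [ 0.99 -0.17  0.  ] [-0.01  0.13 -0.03  1.42  0.   -2.98] [-0.     0.996 -0.085  0.   ]
[[-0.94, 0.34, -0.0], [0.34, 0.94, -0.0], [-0.0, -0.0, -1.0]]
```

```bash
cat >> h.py <<'E'
yaw=np.deg2rad(-9.7); ax=np.array([np.cos(yaw),np.sin(yaw),0]); ay=np.array([-np.sin(yaw),np.cos(yaw),0]); az=np.array([0,0,1.])
M=np.c_[-ax,ay,-az]; q=R.from_matrix(M).as_quat(); Q=np.r_[q[3],q[:3]]
E
python3 - <<'E'
from h import *
P=[]
for i,p in enumerate(([.53,.155,.31],[.43,.0,.25])):
    bot.move_pose(p,Q); bot.wait(.2); T=wristT(); np.save(f"pics/T{i}.npy",T)
    im=bot.camera("wrist"); cv2.imwrite(f"pics/w{i}.png",im[:,:,::-1]); P.append(im[:,:,::-1])
    for t in ("spare_hook","loaded_hook","mass_hanger"): print(i,t,[(np.round(d["bbox"]).tolist(),round(d["confidence"],2)) for d in bot.search_frame("wrist",t)])
print(bot.read_clock(),bot.read_ft_force())
E
```

```text
0 spare_hook [([306.0, 282.0, 54.0, 56.0], 0.74)]
0 loaded_hook [([99.0, 212.0, 71.0, 120.0], 0.58)]
0 mass_hanger [([104.0, 204.0, 77.0, 51.0], 0.91), ([0.0, 209.0, 50.0, 55.0], 0.84), ([21.0, 164.0, 84.0, 48.0], 0.58)]
1 spare_hook [([526.0, 391.0, 37.0, 26.0], 0.91)]
1 loaded_hook [([294.0, 324.0, 55.0, 130.0], 0.61)]
1 mass_hanger [([293.0, 287.0, 56.0, 82.0], 0.8), ([187.0, 243.0, 60.0, 64.0], 0.64), ([106.0, 285.0, 78.0, 74.0], 0.64), ([463.0, 111.0, 148.0, 31.0], 0.56)]
3.9583 [-0.19472759  0.11047364 -0.10398437]
```

View pics/w0.png

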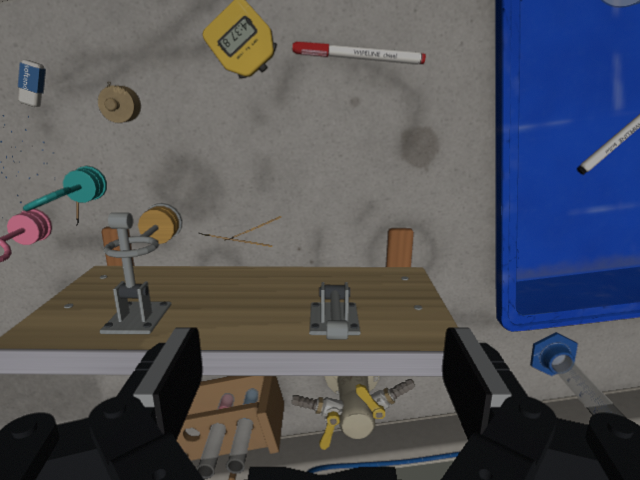

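View pics/w1.png

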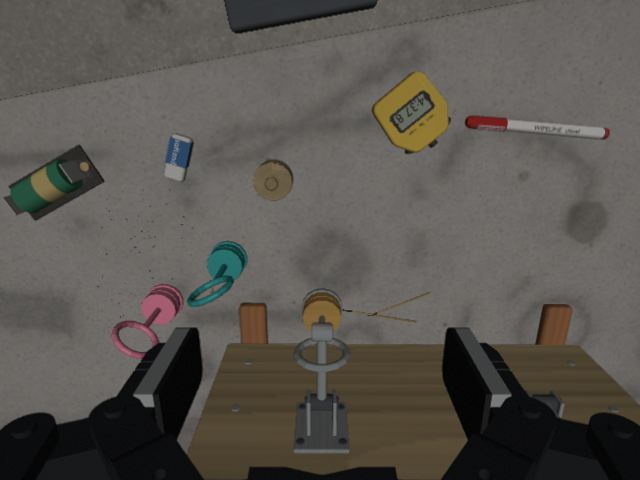

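The wrist views show the spare crossbar at w0 (337,329), nearly folded. In w1 the loaded crossbar is at (322,332) and the steel ring with its brass disc at (322,354). The fingers are in the lower corners.

Run:
```python
from h import *
T0,T1=np.load("pics/T0.npy"),np.load("pics/T1.npy")
B=lambda p:np.round([p@ax*1e3,p@ay*1e3,p[2]*1e3],1)
a,b=at_z("wrist",(0,352),.201,T0),at_z("wrist",(465,345),.201,T0); d=b-a;print("yaw",np.rad2deg(np.arctan2(-d[0],d[1])),B(a),B(b))
for z in(.209,.213):print("sp bar",B(at_z("wrist",(337,329),z,T0)))
print("tri sp",B(tri([ray("wrist",(337,329),T0),ray("top",(226.5,185.6)),ray("scene",(288,160))])))
print("tri ld",B(tri([ray("wrist",(322,332),T1),ray("wrist",(120,219),T0)])),B(tri([ray("wrist",(322,332),T1),ray("wrist",(120,219),T0),ray("top",(320.3,241.2)),ray("scene",(317.2,226.8))])))
print("ring y",B(at_z("wrist",(322,354),.14,T1)),B(at_z("wrist",(322,345),.16,T1)), B(tri([ray("wrist",(322,339),T1),ray("wrist",(130,236),T0)])))
print("hinge sp",B(at_z("wrist",(336,290),.155,T0)),"ld",B(at_z("wrist",(321,398),.155,T1)),B(at_z("wrist",(130,291),.155,T0)))
```

```text
yaw -8.568053318256496 [604.3 -13.4 201. ] [597.  355.7 201. ]
sp bar [577.9 254.3 209. ]
sp bar [575.6 254.1 213. ]
tri sp [576.6 254.3 213.7]
tri ld [509.5  73.8 149.1] [510.5  73.7 147.2]
ring y [535.5  73.6 140. ] [514.4  73.6 160. ] [528.6  73.  131.4]
hinge sp [571.2 255.2 155. ] ld [565.9  72.9 155. ] [572.5  75.7 155. ]
```

```bash
sed -i 's/deg2rad(-9.7)/deg2rad(-8.7)/' h.py
cat >> h.py <<'E'
def W(x,y,z): return x*ax+y*ay+z*az     # board-aligned coords -> world
def Bc(p): return np.array([p@ax,p@ay,p[2]])
def F():
    f=bot.read_ft_force(); return np.array([f@ax,f@ay,f[2]])
E
python3 - <<'E'
from h import *
old=np.deg2rad(-9.7); ox=np.array([np.cos(old),np.sin(old),0]); oy=np.array([-np.sin(old),np.cos(old),0])
for n,v in dict(sp=(.5765,.2543,.2125),ld=(.510,.0737,.148),ring=(.5286,.073,.14),spface=(.599,.254,0),ldface=(.6025,.074,0)).items(): print(n,np.round(Bc(v[0]*ox+v[1]*oy+v[2]*az),4))
p=.5765*ox+.2543*oy+.2125*az
bot.set_gripper(.5,20)
bot.move_pose(p+[0,0,.06],Q); bot.move_linear(p+[0,0,-.012],.1,until_force=5); print(Bc(bot.read_position()),F())
bot.set_gripper(0,20); print(bot.read_gripper_width(),bot.read_finger_force(),Bc(bot.read_position()),F(),bot.read_clock())
cv2.imwrite("pics/w2.png",bot.camera("wrist")[230:,100:560,::-1])
E
```

```text
sp [0.5809 0.2442 0.2125]
ld [0.5112 0.0648 0.148 ]
ring [0.5298 0.0638 0.14  ]
spface [0.6033 0.2435 0.    ]
ldface [0.6037 0.0635 0.    ]
[0.58127862 0.24412761 0.201329  ] [ 0.01605575 -0.08342792 -0.82736378]
0.001440991066701321 0.0 [0.58090071 0.24426657 0.20060409] [ 0.54000418  0.45865275 -0.67014503] 6.7417
```

View pics/w2.png

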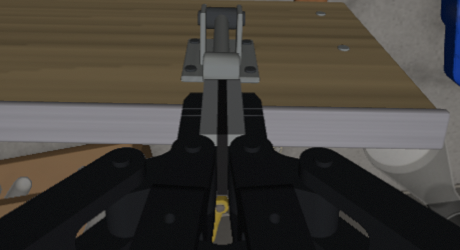

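Run:
```python
from h import *
T=wristT(); c=bot.calibration("wrist"); K=c["mtx"]
def proj(p):
    v=np.linalg.inv(T)@np.r_[p,1]; return (K@(v/v[2])[:3])[:2]
P=bot.read_position(); print("tcp px",proj(P),"grasp pt",proj(P+[0,0,.019]))
for z in (.19,.2,.2125): print(z,Bc(at_z("wrist",(322,296),z,T)))
T0=np.load("pics/T0.npy")
print("2-view",Bc(tri([ray("wrist",(322,296),T),ray("wrist",(337,329),T0)])),Bc(tri([ray("wrist",(322,296),T),ray("wrist",(337,329),T0),ray("top",(226.5,185.6)),ray("scene",(288,160))])))
for p in ((.577,.244,.2125),(.560,.244,.2125),(.565,.244,.21)): print(p,proj(W(*p)))
```

```text
tcp px [321.95001308 286.84449029] grasp pt [321.96420131 305.83498054]
0.19 [0.59085771 0.24425433 0.19      ]
0.2 [0.58591992 0.24424935 0.2       ]
0.2125 [0.57974768 0.24424313 0.2125    ]
2-view [0.57798156 0.24409695 0.2161903 ] [0.58054407 0.24418778 0.2135854 ]
(0.577, 0.244, 0.2125) [321.44674659 290.34846831]
(0.56, 0.244, 0.2125) [321.43534553 254.08781141]
(0.565, 0.244, 0.21) [321.44344153 262.81211997]
```

Run:
```python
from h import *
a=bot.camera("wrist")[250:400,240:400,::-1]
bot.set_gripper(.5,20); b=bot.camera("wrist")[250:400,240:400,::-1]
s=bot.camera("scene")[120:240,240:368,::-1]
f=lambda i:cv2.resize(i,(400,300+0),interpolation=3)
cv2.imwrite("pics/z3.png",np.vstack([np.hstack([f(a),f(b)]),np.hstack([f(s),f(s)*0])]))
print(bot.read_gripper_width())
```

```text
0.5020172353308869
```

View pics/z3.png

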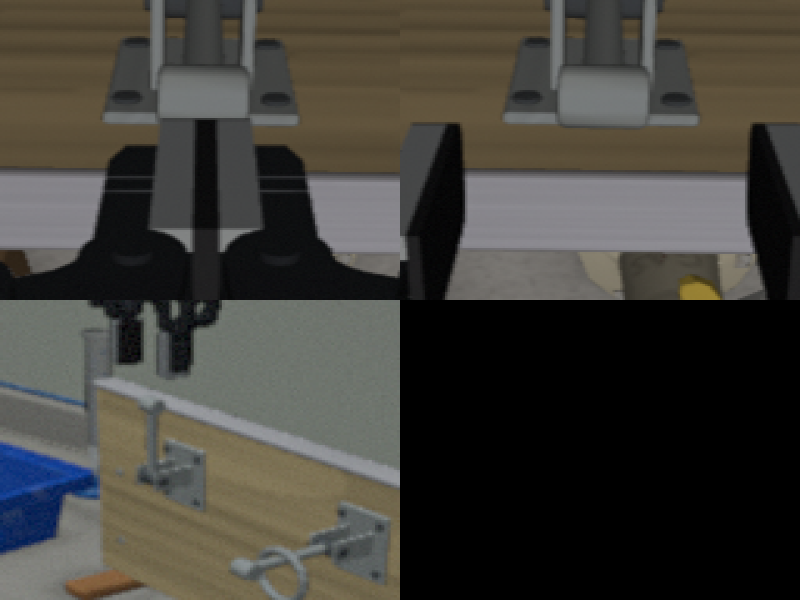

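The zoom shows the bar at wrist (322,296) lying in front of the pad tips. In the scene crop the tips (~288,148) appear above or behind the bar (288,160), so I compare this with projections.

Run:
```python
from h import *
def pj(cam,p):
    c=bot.calibration(cam); K=c["mtx"]; v=c["extrinsics"]@np.r_[p,1]; s=v[:2]/v[2]; s=s*(1+c["k1"]*(s@s)); return np.round(K[:2,:2]@s+K[:2,2],1)
P=bot.read_position(); print("pos",P,Bc(P))
for dz in (0,.007,.013): print(dz,pj("scene",P+[0,0,dz]),pj("scene",P+ay*.024+[0,0,dz]),pj("scene",P-ay*.024+[0,0,dz]))
for p in ((.58,.244,.2125),(.575,.244,.2125),(.565,.244,.2125)): print(p,pj("scene",W(*p)),pj("top",W(*p)))
# rows of TCP/tip in wrist
im=bot.camera("scene"); cv2.imwrite("pics/s4raw.png",im[:,:,::-1])
print([(d["bbox"],d["confidence"]) for d in bot.search_frame("scene","spare_hook")])
```

```text
pos [0.61110322 0.15352264 0.20049804] [0.58084984 0.24419217 0.20049804]
0 [288.1 166.3] [281.3 163.4] [295.2 169.2]
0.007 [288.1 163.1] [281.3 160.3] [295.2 166. ]
0.013 [288.1 160.3] [281.3 157.6] [295.2 163.2]
(0.58, 0.244, 0.2125) [287.8 160.9] [226.5 186.9]
(0.575, 0.244, 0.2125) [285.9 161.3] [226.1 189.6]
(0.565, 0.244, 0.2125) [282.1 162.2] [225.2 195. ]
[]
```

Run:
```python
from h import *
print("gd",bot.grip_depth)
bot.set_gripper(.4,20)
p=bot.read_position(); print(bot.move_linear(p+[0,0,-.02],.05,until_force=4),Bc(bot.read_position()),F())
b=bot.camera("wrist")[250:400,240:400,::-1]; s=bot.camera("scene")[120:240,240:368,::-1]
f=lambda i:cv2.resize(i,(400,300),interpolation=3)
bot.set_gripper(0,20); print(bot.read_gripper_width(),bot.read_finger_force(),F())
c=bot.camera("wrist")[250:400,240:400,::-1]; d=bot.camera("scene")[120:240,240:368,::-1]
cv2.imwrite("pics/z4.png",np.vstack([np.hstack([f(b),f(c)]),np.hstack([f(s),f(d)])]))
print(bot.read_clock())
```

```text
gd 0.0187
False [0.58064384 0.24418634 0.18014686] [0.16090578 0.1604911  0.86250629]
-0.005626800601076624 0.0 [-0.8754883  -0.73228512 -0.26589304]
8.95
```

View pics/z4.png

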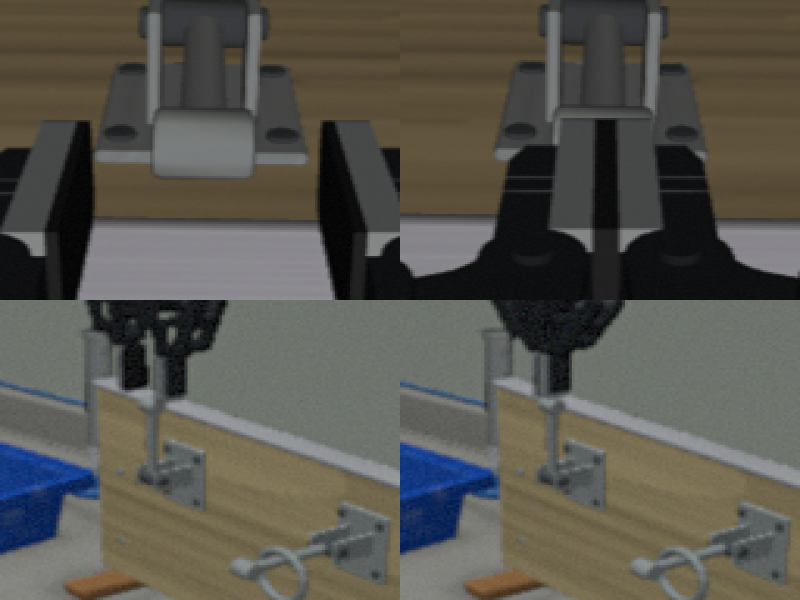

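The pads are shut over the bar, but their tips are at scene (289.6,158), at the bar's top edge. Both cameras and the empty close agree that the real tips sit about 39 mm above the reported TCP. I go deeper with force guarding.

Run:
```python
from h import *
bot.set_gripper(.5,20)
p=bot.read_position(); print(p,bot.move_linear(np.r_[p[:2],.162],.04,until_force=3),Bc(bot.read_position()),F())
bot.set_gripper(0,20); print(bot.read_gripper_width(),bot.read_finger_force(),Bc(bot.read_position()),F())
print(bot.read_clock())
```

```text
[0.61110096 0.15353368 0.1805189 ] False [0.58076197 0.2441655  0.1618098 ] [ 0.46561512  0.19707963 -0.21135212]
0.1793516092373996 23.37114930152893 [0.58106793 0.24397199 0.16241319] [-0.42919074 -0.95573654  2.02960552]
10.3917
```

```bash
cat >> h.py <<'E'
def arc(P0,H,phi0,phis,y,r=.065,k=.0001,speed=.06,lim=14):
    """P0: TCP (board x,z) when arm at elevation phi0 (deg). Follows phis; radial force drives an offset."""
    off=0; e=lambda p:np.array([-np.cos(np.deg2rad(p)),np.sin(np.deg2rad(p))])
    for p in phis:
        t=P0+r*(e(p)-e(phi0))+off*e(p)
        hit=bot.move_linear(W(t[0],y,t[1]),speed,until_force=lim); f=F(); f2=f[[0,2]]
        fr=f2@e(p); tn=np.array([np.sin(np.deg2rad(p)),np.cos(np.deg2rad(p))]); ft=f2@tn
        off+=k*fr; x=Bc(bot.read_position())
        print(p,hit,"Fr %.1f Ft %.1f Fy %.1f"%(fr,ft,f[1]),"off %.1f mm"%(off*1e3),np.round(x*1e3,1)); 
        if hit: break
    return off
E
python3 - <<'E'
from h import *
c=Bc(bot.read_position())
arc(c[[0,2]],None,96.7,[88,78,68,58],c[1],k=.0002)
print(bot.read_gripper_width(),bot.read_clock())
E
```

```text
88 False Fr -5.2 Ft 2.8 Fy -0.5 off -1.0 mm [571.4 243.9 162.5]
78 False Fr -4.3 Ft 3.1 Fy -0.7 off -1.9 mm [560.6 244.1 160.6]
68 False Fr -0.7 Ft 2.9 Fy 0.8 off -2.0 mm [550.1 244.3 157. ]
58 False Fr 1.5 Ft 2.5 Fy 1.1 off -1.7 mm [539.7 244.3 151.4]
0.18064460743296476 11.7083
```

```bash
sed -i 's/lim=14):/lim=14,off=0,stop=99):/; s/    off=0; e=/    e=/; s/if hit: break/if hit or abs(ft)>stop: break/' h.py
python3 - <<'E'
from h import *
c=Bc(bot.read_position())
o=arc(np.array([.58107,.1624]),None,96.7,[48,38,28,20,15],c[1],k=.0002,off=-.0017,stop=8)
o=arc(np.array([.58107,.1624]),None,96.7,np.arange(13,-6,-1.),c[1],k=.0001,off=o,stop=7.5,speed=.03,lim=5)
print(bot.read_gripper_width(),bot.read_clock())
E
```

```text
48 False Fr -0.9 Ft 2.3 Fy 1.8 off -1.9 mm [530.6 244.4 144.6]
38 False Fr -0.4 Ft -0.2 Fy 1.4 off -2.0 mm [522.9 244.4 136.2]
28 False Fr 0.5 Ft -0.9 Fy 2.7 off -1.9 mm [516.9 244.4 127. ]
20 False Fr 0.7 Ft -1.0 Fy 3.4 off -1.7 mm [513.4 244.4 119.1]
15 False Fr 2.0 Ft -0.8 Fy 3.4 off -1.3 mm [511.8 244.4 114. ]
13.0 False Fr 3.6 Ft 2.4 Fy 4.0 off -1.0 mm [511.4 244.4 112.3]
12.0 False Fr 3.3 Ft 3.6 Fy 3.3 off -0.6 mm [511.2 244.4 111.5]
11.0 False Fr 2.0 Ft 4.3 Fy 2.9 off -0.4 mm [510.9 244.4 110.5]
10.0 False Fr 0.8 Ft 4.7 Fy 3.6 off -0.4 mm [510.6 244.4 109.4]
9.0 False Fr -0.2 Ft 5.1 Fy 4.1 off -0.4 mm [510.2 244.4 108.2]
8.0 False Fr 0.5 Ft 4.2 Fy 3.5 off -0.3 mm [509.9 244.3 106.9]
7.0 False Fr -0.5 Ft 3.5 Fy 3.7 off -0.4 mm [509.6 244.3 105.7]
6.0 False Fr -0.5 Ft 3.2 Fy 3.0 off -0.4 mm [509.3 244.3 104.6]
5.0 False Fr -0.3 Ft 4.0 Fy 4.5 off -0.4 mm [509.  244.3 103.4]
4.0 False Fr 0.7 Ft 3.7 Fy 5.6 off -0.4 mm [508.8 244.3 102.2]
3.0 False Fr 0.6 Ft 6.3 Fy 3.2 off -0.3 mm [508.7 244.3 101.4]
2.0 False Fr 3.2 Ft 9.4 Fy 3.8 off 0.0 mm [508.7 244.4 100.8]
0.18215099270141638 16.2583
```

Run:
```python
from h import *
p=bot.read_position(); print(Bc(p),F())
bot.set_gripper(.35,40); bot.wait(.2); f0=F(); print("free",f0, [d["bbox"] for d in bot.search_frame("wrist","spare_hook")] if bot.camera("wrist") is not None else 0)
bot.set_gripper(0,40); print("grip",F(),bot.read_gripper_width())
z=p[2]
for i in range(8):
    z-=.0005; bot.move_linear(np.r_[p[:2],z],.02,until_force=6); f=F(); print(np.round(Bc(bot.read_position())*1e3,2),np.round(f,1))
    if f[2]-f0[2]>9: break
print(bot.read_clock())
```

```text
[0.50865978 0.24440107 0.10083192] [-2.91355402  3.79163988  9.49550753]
free [ 0.37231156 -0.25851549 -0.53505609] [[293.5, 361.3, 56.6, 112.3]]
grip [-0.41788544  1.65578611 -0.38628952] 0.17650898905387055
[508.78 244.64 100.36] [ 0.3  2.5 -1.4]
[508.82 244.64 100.19] [-1.4  1.9  3.1]
[508.74 244.64  99.9 ] [-1.4  2.2  5.8]
[508.75 244.67  99.69] [-2.6  2.6  8.2]
[508.77 244.72  99.51] [-3.3  1.7  9.9]
18.3667
```

The step rises about 10 N/mm under a firm regrip, so the spare arm is on its stop. I release it and take two views of both hooks.

Run:
```python
from h import *
bot.set_gripper(.5,20)
p=Bc(bot.read_position()); bot.move_linear(W(p[0],p[1],.19),.15); 
bot.set_gripper(1,20)
out=[]
for i,(x,y) in enumerate(((.47,.11),(.47,.20))):
    bot.move_pose(W(x,y,.28),Q); bot.wait(.2); np.save(f"pics/V{i}.npy",wristT()); im=bot.camera("wrist"); out.append(im[170:370,:,::-1].copy())
    for t in ("spare_hook","loaded_hook","mass_hanger"): print(i,t,[(np.round(d["bbox"]).tolist(),round(d["confidence"],2)) for d in bot.search_frame("wrist",t)][:2])
a=cv2.resize(np.vstack(out)[:,60:600],(800,593),interpolation=3)
cv2.imwrite("pics/st.png",a); print(bot.read_clock(),F())
```

```text
0 spare_hook [([440.0, 270.0, 68.0, 84.0], 0.91)]
0 loaded_hook [([235.0, 256.0, 57.0, 128.0], 0.81)]
0 mass_hanger [([142.0, 193.0, 64.0, 51.0], 0.84), ([238.0, 236.0, 56.0, 63.0], 0.82)]
1 spare_hook [([346.0, 265.0, 57.0, 122.0], 0.67)]
1 loaded_hook [([141.0, 258.0, 31.0, 96.0], 0.6), ([369.0, 268.0, 20.0, 68.0], 0.57)]
1 mass_hanger [([134.0, 238.0, 75.0, 63.0], 0.82), ([0.0, 237.0, 69.0, 66.0], 0.7)]
21.9583 [ 0.36899001  0.41151025 -0.59336644]
```

View pics/st.png

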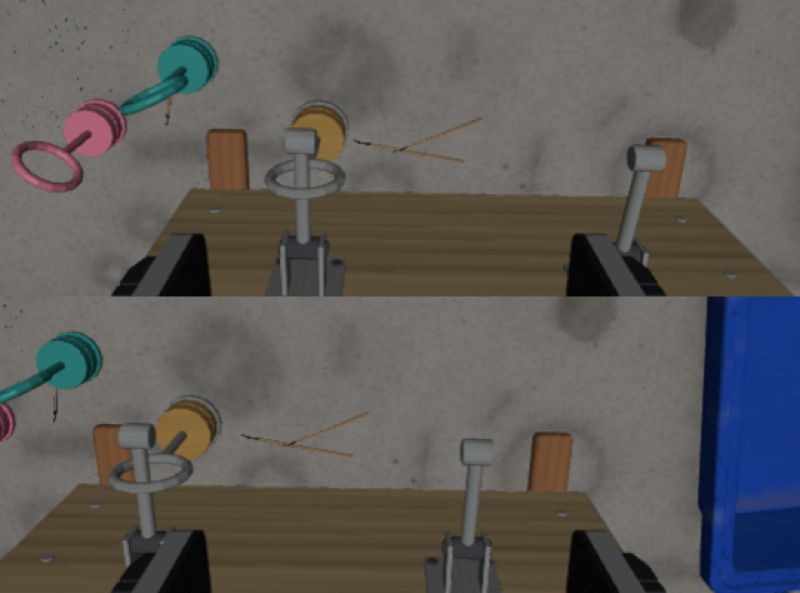

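Both hooks are now unfolded and the spare is empty. In panel 1 the bars are at (301,141) loaded and (646,158) spare, with the ring centre at (305,178). In panel 2 they are at (138,435), (477,452) and (151,472).

Run:
```python
from h import *
V=[np.load(f"pics/V{i}.npy") for i in(0,1)]
for n,a,b in (("ld",(263.2,265.1),(153.2,263.8)),("sp",(496,276.6),(382,274.9)),("ring",(265.9,290.4),(162.3,288.7))):
    print(n,np.round(Bc(tri([ray("wrist",a,V[0]),ray("wrist",b,V[1])]))*1e3,1))
```

```text
ld [512.4  64.4 146.2]
sp [516.9 245.6 158.2]
ring [540.2  63.9 134. ]
```

Run:
```python
from h import *
bot.set_gripper(.9,20)
bot.move_pose(W(.537,.0641,.16),Q); bot.wait(.1)
h=bot.move_linear(W(.537,.0641,.080),.06,until_force=3); print(h,np.round(Bc(bot.read_position())*1e3,1),F())
a=bot.camera("scene")[150:300,260:420,::-1]; b=bot.camera("wrist")[230:470,120:520,::-1]
cv2.imwrite("pics/r.png",np.hstack([cv2.resize(a,(400,375),interpolation=3),cv2.resize(b,(400,375))])); print(bot.read_clock())
```

```text
False [537.4  64.1  80.4] [-0.26777289 -0.22175178 -0.05071113]
24.6917
```

View pics/r.png

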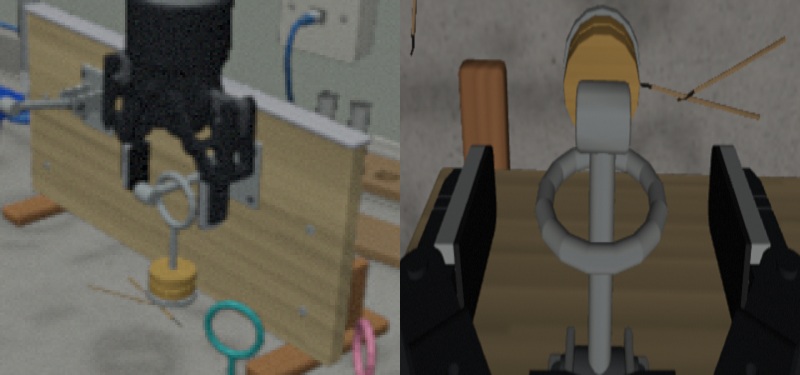

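The fingers stand astride the ring at its middle with the body well clear. I go 8 mm deeper, grip and lift.

Run:
```python
from h import *
bot.move_linear(W(.537,.0641,.072),.05,until_force=3); f0=F()
bot.set_gripper(0,60); print("w",bot.read_gripper_width()*85,bot.read_finger_force(),np.round(F()-f0,2))
p=Bc(bot.read_position())
for dz in (.003,.006,.009,.012):
    bot.move_linear(W(p[0],p[1],p[2]+dz),.03,until_force=5); print(dz,np.round(F()-f0,2))
print(np.round(Bc(bot.read_position())*1e3,1),bot.read_gripper_width()*85,bot.read_clock())
```

```text
w 42.469203250011084 60.36775007843971 [-0.43  1.93  2.07]
0.003 [ 0.26 -0.57 -3.17]
0.006 [ 0.3   0.07 -1.86]
0.009 [ 0.39 -0.09 -1.61]
0.012 [-0.51  0.38 -1.87]
[537.5  64.4  84.6] 42.460762851953604 26.425
```

Run:
```python
from h import *
f0=F()
def go(x,y,z,v=.06,u=2.5):
    h=bot.move_linear(W(x,y,z),v,until_force=u); print(h,np.round(Bc(bot.read_position())*1e3,1),np.round(F()-f0,1)); return h
if not go(.474,.0643,.0856):
  if not go(.460,.0643,.125,.12,4):
    if not go(.470,.2445,.110,.15,5):
      bot.wait(.3); go(.478,.2445,.0978)
print(bot.read_gripper_width()*85,bot.read_clock())
cv2.imwrite("pics/v5.png",bot.camera("wrist")[:,:,::-1]); cv2.imwrite("pics/s5.png",bot.camera("scene")[:,:,::-1])
```

```text
False [474.6  64.3  85.7] [ 0.7 -1.1 -0.5]
False [460.5  64.3 125. ] [ 0.3 -0.3  0. ]
False [470.  243.8 110. ] [ 0.  -1.  -0.9]
True [478.  244.   95.7] [-0.4 -0.7  0.4]
42.723120323117776 30.1083
```

Run:
```python
from h import *
bot.wait(.2); f0=F()
def go(x,z,v=.04,u=3):
    h=bot.move_linear(W(x,.2443,z),v,until_force=u); bot.wait(.1); print(h,np.round(Bc(bot.read_position())*1e3,1),np.round(F()-f0,1)); return h
for x,z in ((.478,.0968),(.498,.0968),(.514,.0968),(.528,.0945),(.542,.092)):
    if go(x,z): break
print(bot.read_gripper_width()*85,bot.read_clock())
```

```text
False [478.  244.3  96.8] [-0.6  0.2 -0.4]
False [497.7 244.3  96.7] [-0.1  0.6 -0.4]
False [513.7 244.2  96.7] [0.2 0.5 0.6]
False [527.8 244.2  94.4] [-0.2 -0.7  0. ]
False [541.8 244.3  91.9] [-0.8 -0.4  0. ]
42.25713105177799 33.375
```

Run:
```python
from h import *
f0=F()
for z in np.arange(.089,.068,-.0015):
    h=bot.move_linear(W(.542,.2443,z),.03,until_force=5); bot.wait(.05); f=np.mean([F() for _ in range(4)],0)-f0; print(h,np.round(Bc(bot.read_position())*1e3,1),np.round(f,1))
    if f[2]>2.0: break
print(bot.read_gripper_width()*85,bot.read_clock())
bot.camera("scene"); V=[d for d in bot.search_frame("scene","mass_hanger")]; print([(np.round(d["bbox"]),d["confidence"]) for d in V]); print([np.round(d["bbox"]) for d in bot.search_frame("scene","spare_hook")])
```

```text
False [541.8 244.3  88.9] [-0.1  1.6 -0.9]
False [541.9 244.3  87.5] [-0.2  0.3 -1. ]
False [542.  244.3  85.9] [ 1.  -0.2  0.4]
False [542.  244.3  84.4] [ 1.1  0.3 -0.8]
False [541.9 244.3  82.9] [ 1.1 -0.6 -0.1]
False [541.9 244.3  81.4] [ 0.   0.2 -0.4]
False [541.9 244.3  79.9] [1.8 0.5 0.3]
False [542.3 244.4  78.9] [-0.2 -0.3  4.1]
42.27356901625411 35.775
[(array([392., 275.,  21.,  63.]), 0.97), (array([269., 185.,  18.,  52.]), 0.87), (array([342., 272.,  22.,  57.]), 0.56)]
[array([262., 179.,  44.,  23.])]
```

Run:
```python
from h import *
bot.set_gripper(.8,20); bot.wait(.4); print(F())
p=Bc(bot.read_position()); print(bot.move_linear(W(p[0],p[1],.18),.08,until_force=3),np.round(Bc(bot.read_position())*1e3,1),F())
bot.camera("scene")
for t in("mass_hanger","spare_hook"): print([(np.round(d["bbox"]).tolist(),round(d["confidence"],2)) for d in bot.search_frame("scene",t)])
bot.move_pose(W(.47,.17,.28),Q); bot.wait(.1); np.save("pics/V9.npy",wristT()); bot.camera("wrist")
for t in("mass_hanger","spare_hook","loaded_hook"): print([(np.round(d["bbox"]).tolist(),round(d["confidence"],2)) for d in bot.search_frame("wrist",t)])
def pj(p):
    T=np.load("pics/V9.npy");K=bot.calibration("wrist")["mtx"]; v=np.linalg.inv(T)@np.r_[p,1]; return np.round((K@(v/v[2])[:3])[:2])
print("exp ring",pj(W(.545,.245,.139)),"sp bar",pj(W(.517,.245,.158)),"ld bar",pj(W(.512,.0644,.146)),bot.read_clock())
```

```text
[-0.33733536  0.35335885 -0.44192291]
False [541.6 244.2 179.3] [-0.55427553 -0.16112344  0.20757611]
[([340.0, 269.0, 23.0, 61.0], 0.94), ([392.0, 276.0, 24.0, 62.0], 0.91), ([267.0, 190.0, 20.0, 44.0], 0.63)]
[([263.0, 176.0, 43.0, 25.0], 0.95), ([356.0, 370.0, 63.0, 43.0], 0.35)]
[([73.0, 192.0, 79.0, 53.0], 0.91), ([2.0, 237.0, 89.0, 65.0], 0.79), ([377.0, 241.0, 60.0, 71.0], 0.74)]
[([376.0, 268.0, 58.0, 121.0], 0.61), ([401.0, 266.0, 27.0, 73.0], 0.33), ([175.0, 258.0, 25.0, 75.0], 0.23)]
[([175.0, 257.0, 25.0, 81.0], 0.7)]
exp ring [411. 298.] sp bar [419. 276.] ld bar [188. 264.] 39.1917
```

The hanger is on the spare hook (wrist ring centre ≈(407,277), the ring expected at column 411). Next I fold up the emptied hook.

Run:
```python
from h import *
bot.set_gripper(.5,30)
bot.move_pose(W(.511,.0644,.16),Q); print(bot.move_linear(W(.511,.0644,.096),.08,until_force=3)); 
bot.set_gripper(0,30); c=Bc(bot.read_position()); print(bot.read_gripper_width()*85,bot.read_finger_force(),F(),c)
o=arc(c[[0,2]],None,0,[10,22,34,46,58,70,78],c[1],k=.0002,stop=12)
print(bot.read_gripper_width()*85,bot.read_clock())
```

```text
False
15.139633206917486 31.925105452537537 [-0.68165274  0.41766898  3.79607091] [0.51148257 0.06423993 0.09656138]
10 False Fr 0.4 Ft -0.1 Fy 0.1 off 0.1 mm [512.5  64.2 108.3]
22 False Fr 1.9 Ft -0.0 Fy -0.6 off 0.4 mm [516.1  64.2 121.5]
34 False Fr 2.6 Ft -0.3 Fy -0.9 off 1.0 mm [522.5  64.1 133.9]
46 False Fr 2.3 Ft -2.0 Fy -1.4 off 1.4 mm [531.3  64.1 144.7]
58 False Fr -0.2 Ft -3.2 Fy -2.0 off 1.4 mm [541.8  64.  153.2]
70 False Fr 1.1 Ft -2.9 Fy -2.2 off 1.6 mm [553.8  64.  159.1]
78 False Fr 1.1 Ft -3.5 Fy -2.6 off 1.8 mm [562.6  63.9 161.9]
14.719649469474216 44.1083
```

Run:
```python
from h import *
o=arc(np.array([.51148,.09656]),None,0,np.arange(80,106,1.5),.0641,k=.0001,off=.0018,stop=8,speed=.03,lim=6)
print(bot.read_gripper_width()*85,bot.read_clock())
```

```text
80.0 False Fr 0.9 Ft -4.4 Fy -2.2 off 1.9 mm [564.2  63.9 162.2]
81.5 False Fr -0.0 Ft -5.3 Fy -2.7 off 1.9 mm [565.8  63.9 162.6]
83.0 False Fr -0.9 Ft -5.4 Fy -2.6 off 1.8 mm [567.5  63.9 162.9]
84.5 False Fr 1.8 Ft -5.2 Fy -4.1 off 2.0 mm [569.4  63.8 163.2]
86.0 False Fr 2.3 Ft -5.5 Fy -3.1 off 2.2 mm [571.1  63.8 163.5]
87.5 False Fr 0.4 Ft -5.0 Fy -3.2 off 2.2 mm [572.8  63.8 163.7]
89.0 False Fr -0.7 Ft -4.9 Fy -3.4 off 2.2 mm [574.7  63.8 163.9]
90.5 False Fr 0.6 Ft -4.7 Fy -3.1 off 2.2 mm [576.7  63.7 164. ]
92.0 False Fr 0.9 Ft -5.2 Fy -3.2 off 2.3 mm [578.4  63.7 164.1]
93.5 False Fr 0.6 Ft -4.6 Fy -2.7 off 2.4 mm [580.3  63.7 164.1]
95.0 False Fr 1.1 Ft -5.1 Fy -3.6 off 2.5 mm [582.2  63.7 164.1]
96.5 False Fr 1.7 Ft -5.0 Fy -2.6 off 2.7 mm [584.   63.7 164.1]
98.0 False Fr 1.5 Ft -4.5 Fy -3.3 off 2.8 mm [585.8  63.7 164. ]
99.5 False Fr 1.6 Ft -4.3 Fy -3.8 off 3.0 mm [587.7  63.7 163.9]
101.0 False Fr 1.3 Ft -4.9 Fy -2.7 off 3.1 mm [589.4  63.6 163.8]
102.5 False Fr 1.9 Ft -7.0 Fy -3.8 off 3.3 mm [590.4  63.6 163.6]
104.0 False Fr 4.2 Ft -12.3 Fy -3.6 off 3.7 mm [590.7  63.6 163.4]
14.237364117469449 48.3583
```

Run:
```python
from h import *
bot.set_gripper(.5,60); bot.wait(.2); print("free",F(),np.round(Bc(bot.read_position())*1e3,1))
bot.move_linear(W(.580,.0636,.166),.05,until_force=4)
T=wristT(); bot.camera("wrist"); 
im=bot.camera("wrist"); cv2.imwrite("pics/w8.png",im[:,:,::-1])
for d in bot.search_frame("wrist","loaded_hook"): print(np.round(d["bbox"]),d["confidence"])
K=bot.calibration("wrist")["mtx"]
def pj(p):
    v=np.linalg.inv(T)@np.r_[p,1]; return np.round((K@(v/v[2])[:3])[:2])
for a in (-4,0,4,8,12): 
    s=np.deg2rad(a); print(a,"bar px",pj(W(.577+.065*np.sin(s),.064,.147+.065*np.cos(s))))
# column mean brightness down rows at centre: bar is the light block
g=im[250:360,312:332].mean((1,2)); print(np.round(g[::2]).astype(int).tolist())
print(bot.read_clock())
```

```text
free [-0.34758552  0.04256967 -0.38833691] [593.2  64.2 162.8]
[274. 248.  91. 104.] 0.69
-4 bar px [323. 322.]
0 bar px [323. 333.]
4 bar px [323. 344.]
8 bar px [323. 353.]
12 bar px [323. 362.]
[73, 71, 40, 49, 56, 59, 63, 64, 64, 63, 62, 62, 62, 60, 61, 64, 64, 64, 63, 64, 64, 64, 64, 64, 64, 64, 64, 64, 64, 64, 64, 64, 50, 68, 82, 96, 107, 117, 120, 123, 125, 127, 128, 127, 127, 127, 127, 126, 122, 115, 110, 88, 72, 73, 73]
49.5083
```

Run:
```python
from h import *
bot.move_linear(W(.578,.0636,.164),.05,until_force=4); f0=F()
bot.set_gripper(0,60); c=Bc(bot.read_position()); print(bot.read_gripper_width()*85,np.round(F()-f0,1),np.round(c*1e3,1))
x=.578
for i in range(16):
    x+=.0005; bot.move_linear(W(x,.0636,.164),.02,until_force=6); f=np.mean([F() for _ in range(3)],0)-f0
    print(round(x*1e3,1),np.round(Bc(bot.read_position())*1e3,1)[[0,2]],np.round(f,1))
    if f[0]<-10: break
print(bot.read_gripper_width()*85,bot.read_clock())
```

```text
14.352634416533121 [ 1.  -2.4  1.3] [578.1  63.2 164.2]
578.5 [578.1 164.2] [-2.  -2.9  4.1]
579.0 [578.2 164.2] [-3.6 -3.7  5.1]
579.5 [578.2 164.1] [-5.3 -4.   5.3]
580.0 [578.3 164.1] [-5.6 -4.3  7. ]
580.5 [578.4 164.1] [-6.6 -3.5  8.1]
581.0 [578.5 164.1] [-8.2 -4.2  8.4]
581.5 [578.5 164.1] [-8.9 -3.5  9.3]
582.0 [578.6 164.1] [-11.2  -3.2  10.1]
13.924309924451917 52.1167
```

Force climbs to 11 N within 0.5 mm, so the arm is home on its stop. I release it, retreat, check the hanger and hand in.

Run:
```python
from h import *
bot.set_gripper(.5,20); bot.wait(.2); c=Bc(bot.read_position()); print(bot.move_linear(W(.579,c[1],.25),.1,until_force=3),F())
T=wristT(); im=bot.camera("wrist"); print([(np.round(d["bbox"]),d["confidence"]) for d in bot.search_frame("wrist","loaded_hook")])
bot.move_pose(W(.45,.15,.30),Q); bot.wait(.3); bot.camera("scene"); bot.camera("wrist")
for n in("scene","wrist"):
  for t in("mass_hanger","spare_hook","loaded_hook"): print(n,t,[(np.round(d["bbox"]).tolist(),round(d["confidence"],2)) for d in bot.search_frame(n,t)])
print(bot.read_clock(),F())
```

```text
False [-0.50395612 -0.15048129  0.1955744 ]
[(array([285., 212.,  66.,  64.]), 0.86)]
scene mass_hanger [([340.0, 271.0, 27.0, 59.0], 0.79), ([268.0, 187.0, 18.0, 48.0], 0.78), ([394.0, 277.0, 19.0, 58.0], 0.62)]
scene spare_hook [([259.0, 177.0, 49.0, 25.0], 0.86)]
scene loaded_hook [([340.0, 184.0, 25.0, 51.0], 0.59)]
wrist mass_hanger [([42.0, 245.0, 79.0, 66.0], 0.92), ([392.0, 255.0, 65.0, 65.0], 0.64), ([114.0, 207.0, 64.0, 50.0], 0.62)]
wrist spare_hook [([425.0, 280.0, 23.0, 92.0], 0.68)]
wrist loaded_hook [([202.0, 333.0, 16.0, 35.0], 0.61)]
55.2 [-0.6679664   0.35553916 -0.03394238]
```

```bash
python3 -c "
from cell import bot
print(bot.close_job())"
```

```text
the job is handed in; nothing more can be done
None
```

I handed the job in at about 55 s with the spare hook unfolded onto its stop, the brass hanger hanging on it, and the emptied hook folded home; both stops were found by feel at about 10–12 N, and no verdict was returned.

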